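Park the router bit and clear the offcuts

TASK

The routing is done: wind the bit down with the lift handwheel until it is completely below the router table's top, and only then clear the table, putting the three wooden offcuts into the orange scrap bin. Leave the finished round display base, the brass set-up bar and the paint caddy where they are, and keep the bin standing.

Things in the scene. Friction and masses are not known exactly. Their poses are not given: they have to be found in the camera images.
- router_table: Fixed router table, grey top 440 (x) by 520 mm (y), 120 mm above the bench. Origin on the bench under it, x away from the robot, z up. In its frame the top is at z 0.120, spans x -0.20 to 0.24, y -0.26 to 0.26; plywood fence 50 mm high above the top, face at x 0.185, along y; bit axis at (0.04, -0.07), handwheel axis at (0, -0.17).
- lift_wheel (a joint): Lift handwheel's angle (rad) about its vertical axis; turning it counter-clockwise seen from above increases it and lowers the bit, 12 mm per turn. 0: bit 24 mm proud; 12.57 (two turns): tip level with the top; stop at 15.5 (bit 5.6 mm below). Starts between 0 and 4. About 0.10 N m of friction; stays where it is left.
- lift_wheel_axis (a point): Point on the handwheel's vertical axis at the height of its rim's centre, 156 mm above the bench. Aluminium three-spoke wheel, 126 mm over the rim, rim 16 mm thick.
- lift_grip (a point): Grip point of the black upright handle on the wheel's rim: on the handle's axis, 55 mm from the wheel's axis, 201 mm above the bench. Round grip 18 to 23 mm thick, 60 mm tall (165 to 225 mm above the bench); it revolves freely on its pin, so one grasp can hold it all the way round.
- bit_tip (a point): Top end of the router bit (20 mm steel straight cutter with two red-painted wings), standing in the round hole of the red insert ring. Table top is at height 0.120; below that the bit is parked.
- strip_offcut: Offcut: straight wooden strip 140 mm (x) by 30 mm (y) by 24 mm high, about 60 g. Origin at the centre of its underside.
- corner_offcut: Offcut: L-shaped pale plywood corner 24 mm thick, about 80 g. Long leg 100 mm (x -50 to +50) by 34 mm (y -17 to +17), with the origin at the centre of this leg's underside; short leg 34 mm wide (x +16 to +50) reaching to y = +57.
- block_offcut: Offcut: brown wooden block 50 mm wide (y) and 36 mm high, about 90 g, square at x = -45 and ending in a point at x = +45 (parallel sides from x = -45 to +20). Origin at the middle of the underside.
- scrap_bin: Loose orange plastic scrap bin, open on top, 200 mm (x) by 180 mm (y) by 110 mm high, walls 4 mm, 0.9 kg, standing on the bench left or right of the router table. Origin at the centre of its underside.
- paint_caddy: Bystander: plywood caddy with five paint bottles, 180 by 160 by 104 mm high, on the bench on the other side of the router table from the bin. Origin at the centre of its underside.
- display_base: Bystander: finished round dark-wood display base with a routed edge, 90 mm across and 19 mm high, on the router table near its front edge. Origin at the centre of its underside.
- setup_bar: Bystander: square brass set-up bar 120 (x) by 18 by 18 mm, 0.33 kg, lying on the router table along the fence behind the handwheel. Origin at the centre of its underside.

How it is judged:
On the way, in this order (a step that is already met when the one before it is completed fails the run):
1. the bit is wound completely below the table top (z of bit_tip in the frame of router_table below 0.12 m), for 0.2 s.
2. all three offcuts are in the scrap bin (x of strip_offcut in the frame of scrap_bin between -0.098 and 0.098 m and y of strip_offcut in the frame of scrap_bin between -0.088 and 0.088 m and z of strip_offcut in the frame of scrap_bin between -0.005 and 0.095 m and x of corner_offcut in the frame of scrap_bin between -0.098 and 0.098 m and y of corner_offcut in the frame of scrap_bin between -0.088 and 0.088 m and z of corner_offcut in the frame of scrap_bin between -0.005 and 0.095 m and x of block_offcut in the frame of scrap_bin between -0.098 and 0.098 m and y of block_offcut in the frame of scrap_bin between -0.088 and 0.088 m and z of block_offcut in the frame of scrap_bin between -0.005 and 0.095 m), for 0.2 s.
At the end, for the whole second after the job is handed in: Bit tip below the table top; each offcut in the bin (its origin within the walls and under 95 mm above the bin's underside); bin upright on the bench; display base, caddy and brass bar within 30 mm of their start (all of step 2 and z of bit_tip in the frame of router_table below 0.12 m and angle between scrap_bin's own z axis and vertical below 0.1 rad and height (world z) of scrap_bin below 0.01 m and distance of each of display_base, paint_caddy, setup_bar from where it was at the start of the episode below 0.03 m); the robot touches nothing.
It fails at once if an offcut is shifted (more than 50 mm) while the bit still stands above the table top (z of bit_tip in the frame of router_table above 0.1205 m and distance of any of strip_offcut, corner_offcut, block_offcut from where it was at the start of the episode above 0.05 m).
It fails at once if a bystander is moved more than 30 mm (distance of any of display_base, paint_caddy, setup_bar from where it was at the start of the episode above 0.03 m).
It fails at once if the scrap bin is tipped over (angle between scrap_bin's own z axis and vertical above 0.5 rad).
It also fails if it takes over 72 s, if anything falls off the work surface, if the arm or the gripper's body presses on something with over 40 N, if the wrist force passes 120 N, or if a joint passes its speed limit or range.

ROBOT

A 7-joint arm with a two-finger parallel gripper is mounted at the origin on the work surface. World frame = base frame: x ahead of the robot, y to its left, z up, the work surface at z = 0. Lengths are in m, angles in rad, forces in N, time in s.
With the tool pointing down it reaches from about 0.4 to 0.85 m from the base axis. Payload 4.5 kg.
Tool frame: the origin (TCP) lies at the very end of the fingers, on their centre line; the grasp point (between the pads) lies 19 mm behind it; z points along the fingers, y is the line along which they close (so a half turn about z gives the same grasp; the last joint's range is limited). The gripper opens to 88 mm and grips with 3 to 60 N. Pads are 18 mm wide; open, the fingers measure 123 mm over their backs; the gripper's body (75 mm by 187 mm) begins 45 mm behind the grasp point.
Start: joints at [1.359, 0.689, -0.195, 1.565, 0.157, 0.902, -0.215], TCP at [0.152, -0.606, 0.239] pointing down, gripper open.
Joint ranges: [-3.01, 3.01], [-0.46, 2.08], [-1.47, 1.51], [0.13, 2.56], [-1, 4.14], [0.04, 2.09], [-2.66, 2.66]. Speed limits (rad/s): [2.57, 2.57, 3.14, 3.14, 3.14, 3.14, 3.14].

INTERFACE

Orientations are given as a unit quaternion [x, y, z, w].
In Python, from plant import r gives the robot as it stands. The module is installed in compiled form; this text tells all that it offers.
- The arm moves only by the shell command python3 -m pendant 'ROWS' [FORCE]. ROWS is JSON, one flat list of numbers, 7 for each row, row after row: the opening, from 0 (shut) to 1 (fully open), then the shift along the tool's x, y, z scaled (see below), then the turn, a rotation vector about the tool's x, y, z scaled (see below). A call has 1 to 12 rows; each row is the pose to reach, as a shift and turn from the pose commanded when the call began, along the tool's axes at that moment; what a row does not reach only later rows make up. The controller multiplies each number of a shift by 0.15 m and each number of a turn by pi/2 rad. A row lasts 1/10 s, in which the tool goes at most 50 mm and 8.59 degrees, less where a joint would pass 70% of its speed; a pose out of reach is approached as far as the arm can. A call with a number of a shift or a turn outside -1 to 1 is refused whole. A call with a gripper value outside its range is refused whole. The fingers move at their own pace and stop on an object; FORCE is the grip in N (left out, the last holds). Time passes only in rows, so rows that repeat a pose let the fingers close. It gives the time, the measured TCP pose, the force, the opening and the grip force at its end, in the units of the state.
- r.get_state(): the state, without advancing time (a new reading comes with each control period).
- r.snapshot(name): name is "scene" or "top" or "wrist"; returns a dict with "img" (400x640x3 uint8, red, green, blue), "mtx" (3x3 intrinsics, pixels), "cam_to_world" (4x4, takes a point from camera to world coordinates). Camera axes: x right, y up, looking along -z (the intrinsics and any distortion apply to the point x, -y, -z); pixel columns grow to the right and rows downward; lengths in m; the calibration is good to about 2 mm. A picture is of the moment at which its call begins. There is no depth.
- r.finish_job(): hands the job in; it is judged then, once.
The state is a dict: "clock": time; "q": joint angles; "qd": joint speeds; "joint_torque": joint torques, N m; "tool_pos": TCP position; "eef_rot": TCP orientation; "contact_force": force on the tool from outside, world axes, zero at the start; "moment": the same for the moment, N m; "opening": opening from 0.0 (shut) to 1.0 (fully open); "finger_force": force on a finger pad.
Only numpy, scipy, OpenCV 4.12 (cv2) and the standard library are available. Lean on these libraries where they do the work, as an engineer would, in place of code of your own. Each camera call takes 0.05 s, during which the arm holds its last target. There are 200 camera calls.

## Working session

There is one attempt and no reset: what is moved stays moved. The work goes in short steps, Python scripts to look and compute and a shell command to move; the robot and the scene stay as the last step left them, time stands still between calls to the robot, and variables do not carry over. Pictures are saved under pics/ and viewed, at most 10 in all, crops included, and the job is handed in when it is done.

```bash
mkdir -p pics; python3 - <<'E'
from plant import r
import cv2,numpy as np
for n in ("top","scene"):
    s=r.snapshot(n); cv2.imwrite(f"pics/{n}0.png",s["img"][:,:,::-1]); np.savez(f"{n}0.npz",**s)
    print(n,s["mtx"].tolist(),np.round(s["cam_to_world"],4).tolist(),[k for k in s])
s=r.get_state(); print({k:np.round(v,3).tolist() for k,v in s.items()})
E
```

```text
top [[430.0780918148022, 0.0, 322.82547517273156], [0.0, 430.0780918148022, 194.47493937999042], [0.0, 0.0, 1.0]] [[-0.0219, 0.9933, -0.1131, 0.4353], [-0.9997, -0.023, -0.0076, -0.0113], [-0.0102, 0.1129, 0.9936, 1.265], [0.0, 0.0, 0.0, 1.0]] ['img', 'mtx', 'cam_to_world']
scene [[375.40489950344556, 0.0, 319.82649159456093], [0.0, 375.40489950344556, 198.77995213452596], [0.0, 0.0, 1.0]] [[-0.6289, -0.6583, 0.4136, 1.0151], [0.7774, -0.5355, 0.3298, 0.3433], [0.0043, 0.529, 0.8486, 1.045], [0.0, 0.0, 0.0, 1.0]] ['img', 'mtx', 'cam_to_world']
{'clock': 0.1, 'q': [1.359, 0.69, -0.195, 1.566, 0.157, 0.903, -0.215], 'qd': [-0.002, -0.002, -0.0, -0.002, 0.001, 0.001, 0.0], 'joint_torque': [-0.003, -52.85, -1.271, -15.384, -0.053, 0.002, 0.0], 'tool_pos': [0.152, -0.606, 0.238], 'eef_rot': [0.992, 0.123, -0.0, -0.001], 'contact_force': [0.923, -0.494, -0.075], 'moment': [-0.002, 0.061, -0.059], 'finger_force': 0.0, 'opening': 0.998}
```

View pics/top0.png

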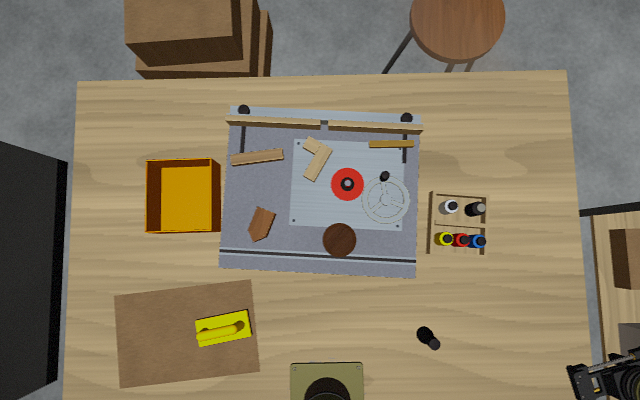

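View pics/scene0.png

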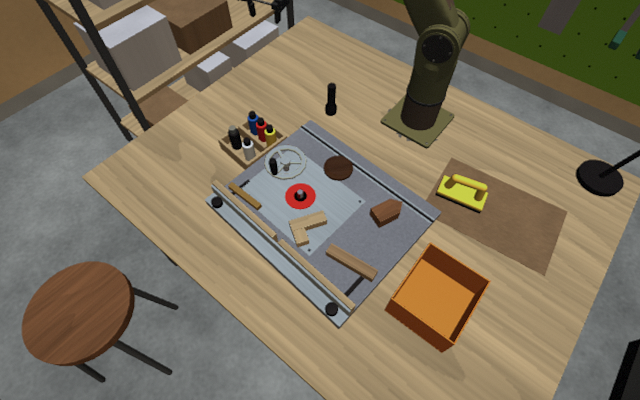

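The top view shows the strip at (257,157), corner (317,158), block (262,224), bin (182,195), display base (340,239), wheel (386,200) with its handle at (385,176), and brass bar (391,144). The scene view shows the bit still proud at (300,194) and the bin to the robot's left at (438,295).

```bash
cat > h.py <<'E'
import cv2,numpy as np
from scipy.spatial.transform import Rotation as R
def ray(s,p):
    d=np.linalg.inv(s["mtx"])@[p[0],p[1],1]; M=s["cam_to_world"]
    return M[:3,3],M[:3,:3]@(d*[1,-1,-1])
def onz(s,p,z):
    o,d=ray(s,p); return (o+d*(z-o[2])/d[2])[:3]
def px(s,P):
    M=np.linalg.inv(s["cam_to_world"]); c=(M@[*P,1])[:3]*[1,-1,-1]; c=s["mtx"]@c; return c[:2]/c[2]
def mask(s,lo,hi,box):
    h=cv2.cvtColor(s["img"],cv2.COLOR_RGB2HSV); m=cv2.inRange(h,np.array(lo),np.array(hi))
    k=np.zeros_like(m);x0,y0,x1,y1=box;k[y0:y1,x0:x1]=1
    return m*k
def big(m):
    c=cv2.findContours(m,cv2.RETR_EXTERNAL,cv2.CHAIN_APPROX_NONE)[0]
    return max(c,key=cv2.contourArea)
def rows(*targets):
    """world (x,y,z,yaw of tool x) -> row numbers from present commanded (measured) pose"""
    from plant import r
    s=r.get_state(); Q=R.from_quat(s["eef_rot"])
    for x,y,z,yaw in targets:
        T=R.from_euler('z',yaw)*R.from_quat([1,0,0,0])
        print(np.round(Q.inv().apply(np.array([x,y,z])-s["tool_pos"])/.15,3),np.round((Q.inv()*T).as_rotvec()/(np.pi/2),3))
E
python3 - <<'E'
from h import *
t=dict(np.load("top0.npz"));s=dict(np.load("scene0.npz"))
h=cv2.cvtColor(t["img"],cv2.COLOR_RGB2HSV)
for n,p in dict(strip=(257,157),stripface=(257,162),corner=(322,150),block=(262,222),base=(340,239),bar=(391,144),tab=(290,260),plate=(300,210),ring=(335,184),bin=(185,195)).items(): print(n,h[p[1],p[0]])
big_=cv2.resize(t["img"][95:285,135:425],None,fx=2.75,fy=2.75,interpolation=cv2.INTER_CUBIC)
cv2.imwrite("pics/crop.png",big_[:,:,::-1])
m=mask(t,(0,180,100),(6,255,255),(325,160,370,205));c=big(m);(u,v),(a,b),_=cv2.fitEllipse(c);P=onz(t,(u,v),.12);print("ring",u,v,a,b,P)
cv2.imwrite("pics/scenecrop.png",cv2.resize(s["img"][130:220,230:350],None,fx=6,fy=6,interpolation=cv2.INTER_CUBIC)[:,:,::-1])
for n,xy in dict(axis=(386,200)).items(): print(n,onz(t,xy,.156))
print("handle",onz(t,(384.5,175.5),.225))
E
```

```text
strip [ 17 101 149]
stripface [ 18 162  55]
corner [ 20  81 173]
block [ 14 151 130]
base [ 12 169  68]
bar [ 21 168 149]
tab [115  20 137]
plate [102  26 167]
ring [  3 214 193]
bin [ 22 255 191]
ring 346.9377746582031 183.8242645263672 30.79940414428711 31.5268497467041 [ 0.59296156 -0.06793704  0.12      ]
axis [ 0.54341649 -0.16596222  0.156     ]
handle [ 0.59687704 -0.15500062  0.225     ]
```

View pics/crop.png

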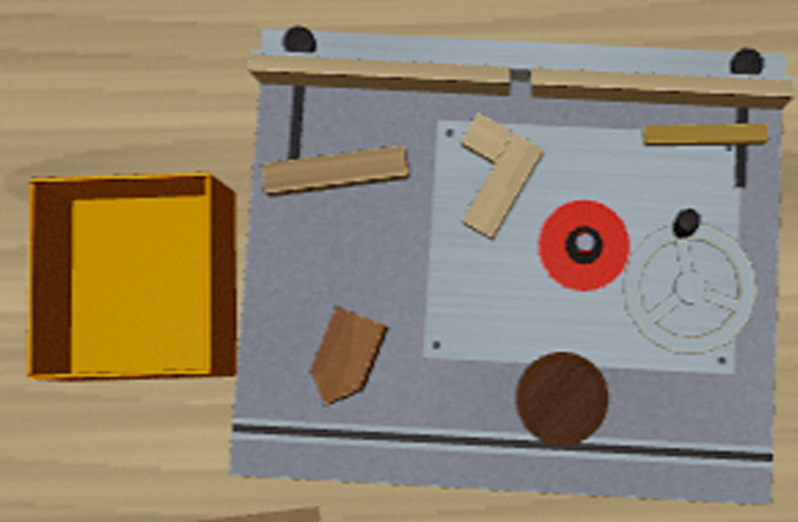

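View pics/scenecrop.png

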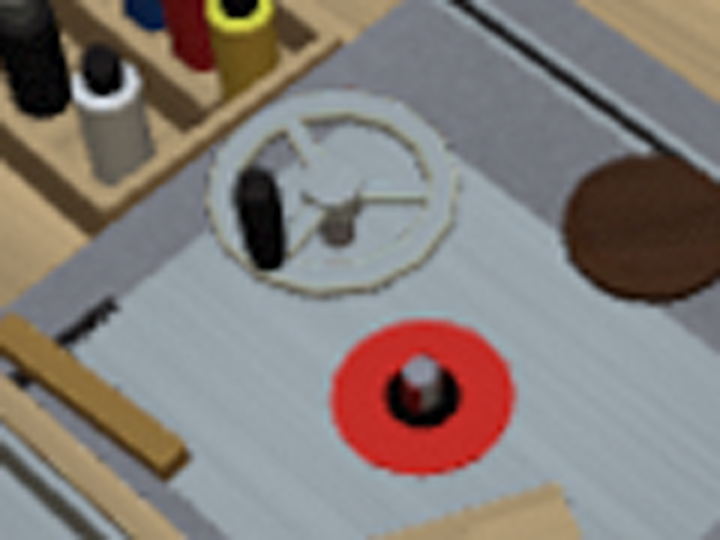

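The crop shows the wheel rim spanning crop x 622–757, y 218–354, with the handle top at crop (687,219). In the scene crop the handle top is at (258,180) and the bit tip at (421,365), still proud. Next I'll measure everything.

```bash
python3 - <<'E'
from h import *
t=dict(np.load("top0.npz"));s=dict(np.load("scene0.npz"))
c=lambda x,y:(x/2.75+135-.3,y/2.75+95-.3)
ax=onz(t,c(689.5,286),.156);hd=onz(t,c(687,219),.225);hs=onz(s,(258/6+230-.4,180/6+130-.4),.223)
print("axis",ax,"handle",hd,hs,"rad",np.hypot(*(hd-ax)[:2]),"ang",np.degrees(np.arctan2(*(hd-ax)[1::-1])))
# bit tip: two-ray
o1,d1=ray(t,c(584,241));o2,d2=ray(s,(421/6+229.6,365/6+129.6))
k=np.linalg.lstsq(np.c_[d1,-d2],o2-o1,rcond=None)[0];print("bit",o1+k[0]*d1,o2+k[1]*d2)
def rect(n,lo,hi,box,z):
    C=big(mask(t,lo,hi,box)); P=np.array([onz(t,p[0],z)[:2] for p in C],np.float32)
    (cx,cy),(w,h),a=cv2.minAreaRect(P); print(n,"c",np.round((cx,cy),4),"size",np.round((w,h),4),"ang",round(a,1),"area",cv2.contourArea(P))
    ap=cv2.approxPolyDP(P.reshape(-1,1,2),.008,True)[:,0]; print(np.round(ap,3).tolist())
rect("strip",(10,60,110),(25,140,255),(228,145,287,170),.144)
rect("corner",(15,50,120),(25,140,255),(300,132,335,184),.144)
rect("block",(8,100,100),(20,200,255),(244,203,280,245),.156)
rect("binfloor",(15,200,150),(30,255,255),(140,150,225,240),.004)
rect("base",(5,120,30),(20,220,110),(320,220,360,260),.139)
rect("bar",(15,140,110),(30,220,255),(365,135,418,150),.138)
for q in((31,178),(208,174),(236,375),(30,378),(209,375)):print("bin rim",np.round(onz(t,c(*q),.11),3))
E
```

```text
axis [ 0.54683026 -0.16461244  0.156     ] handle [ 0.59974998 -0.15515458  0.225     ] [ 0.59770506 -0.15732633  0.223     ] rad 0.053758238030175716 ang 10.132966454118446
bit [ 0.59286265 -0.0669338   0.14921038] [ 0.59282916 -0.06688352  0.14920314]
strip c [0.6698 0.1712] size [0.0293 0.1399] ang 6.3 area 0.0036420552712796983
[[0.6869999766349792, 0.10300000011920929], [0.6769999861717224, 0.23899999260902405], [0.6499999761581421, 0.23899999260902405], [0.6629999876022339, 0.10300000011920929]]
corner c [0.6603 0.0264] size [0.0737 0.0995] ang 58.8 area 0.004287973383892132
[[0.7210000157356262, 0.03099999949336052], [0.6940000057220459, 0.04699999839067459], [0.6690000295639038, 0.01600000075995922], [0.6159999966621399, 0.04800000041723251], [0.6019999980926514, 0.019999999552965164], [0.6840000152587891, -0.027000000700354576]]
block c [0.4859 0.1617] size [0.0487 0.0861] ang 67.2 area 0.0033875776144196568
[[0.5329999923706055, 0.16300000250339508], [0.47699999809265137, 0.19200000166893005], [0.4449999928474426, 0.1770000010728836], [0.46000000834465027, 0.148000001907348
[... 583 characters left out ...]
77810478], [0.4699999988079071, -0.008999999612569809], [0.44200000166893005, -0.0], [0.4099999964237213, -0.017999999225139618], [0.4020000100135803, -0.04899999871850014], [0.421999990940094, -0.07800000160932541], [0.44999998807907104, -0.08399999886751175], [0.4790000021457672, -0.06700000166893005]]
bar c [ 0.6977 -0.189 ] size [0.1149 0.0163] ang 88.6 area 0.00158202846482558
[[0.7039999961853027, -0.13199999928474426], [0.6909999847412109, -0.13099999725818634], [0.6909999847412109, -0.2460000067949295], [0.7039999961853027, -0.24699999392032623]]
bin rim [0.675 0.48  0.11 ]
bin rim [0.674 0.303 0.11 ]
bin rim [0.474 0.274 0.11 ]
bin rim [0.476 0.476 0.11 ]
bin rim [0.475 0.301 0.11 ]
```

```bash
python3 -m pendant '[1,1,-0.6,-0.2,0,0,0.158, 1,1,-0.6,-0.2,0,0,0.158, 1,1,-0.6,-0.2,0,0,0.158, 1,1,-0.6,-0.2,0,0,0.158]' 20; python3 -m pendant '[1,1,-1,0,0,0,0, 1,1,-1,0,0,0,0, 1,1,-1,0,0,0,0, 1,1,-1,0,0,0,0, 1,1,-1,0,0,0,0]'; python3 -c "
from h import *;rows((.5995,-.1555,.26,0),(.5995,-.1555,.182,0))"
```

```text
clock: 0.5
tool_pos: [0.2795, -0.4787, 0.2691]
eef_rot: [1.0, 0.001, 0.001, -0.001]
contact_force: [-1.0, -0.3, 0.6]
opening: 1.002
finger_force: 0.0
clock: 1.0
tool_pos: [0.4311, -0.3266, 0.2686]
eef_rot: [1.0, 0.004, 0.001, -0.002]
contact_force: [0.2, -0.1, 0.2]
opening: 0.999
finger_force: 0.0
[ 1.132 -1.132  0.064] [-0.002 -0.002  0.005]
[ 1.13  -1.13   0.584] [-0.002 -0.002  0.005]
```

```bash
python3 -m pendant '[1,1,-1,0,0,0,0.005, 1,1,-1,0,0,0,0.005, 1,1,-1,0,0,0,0.005, 1,1,-1,0,0,0,0.005, 1,1,-1,0,0,0,0.005]'; python3 -c "
from h import *;rows((.5995,-.1555,.26,0),(.5995,-.1555,.182,0))"
```

```text
clock: 1.5
tool_pos: [0.5804, -0.1764, 0.2683]
eef_rot: [1.0, -0.001, 0.001, -0.002]
contact_force: [-0.4, 0.7, -0.5]
opening: 0.999
finger_force: 0.0
[ 0.127 -0.139  0.056] [-0.003 -0.002 -0.001]
[ 0.126 -0.137  0.576] [-0.003 -0.002 -0.001]
```

```bash
python3 -m pendant '[1,0.127,-0.137,0,0,0,0, 1,0.127,-0.137,0.3,0,0,0, 1,0.127,-0.137,0.57,0,0,0, 1,0.127,-0.137,0.57,0,0,0, 0,0.127,-0.137,0.57,0,0,0, 0,0.127,-0.137,0.57,0,0,0, 0,0.127,-0.137,0.57,0,0,0, 0,0.127,-0.137,0.57,0,0,0, 0,0.127,-0.137,0.57,0,0,0, 0,0.127,-0.137,0.57,0,0,0]' 20; python3 - <<'E'
from h import *
# circle offsets from the grasp, tool axes (x, -y), start angle 10 deg, in units of .15 m
c=lambda a:55/150*np.array([np.cos(a)-np.cos(.165),-(np.sin(a)-np.sin(.165))])
for i in range(1,13): print(np.round(c(.165+i*np.pi/6),2))
E
```

```text
clock: 2.5
tool_pos: [0.5959, -0.1628, 0.1837]
eef_rot: [1.0, -0.005, 0.0, 0.0]
contact_force: [-0.1, -0.5, -0.8]
opening: 0.478
finger_force: 0.0
[-0.08 -0.17]
[-0.23 -0.28]
[-0.42 -0.3 ]
[-0.59 -0.22]
[-0.71 -0.07]
[-0.72  0.12]
[-0.64  0.29]
[-0.49  0.4 ]
[-0.3   0.42]
[-0.13  0.34]
[-0.02  0.19]
[0. 0.]
```

```bash
python3 -m pendant '[0,0,0,0,0,0,0, 0,0,0,0,0,0,0, 0,0,0,0,0,0,0, 0,0,0,0,0,0,0, 0,0,0,0,0,0,0]' 20; python3 - <<'E'
from h import *
from plant import r
s=r.snapshot("wrist");cv2.imwrite("pics/w1.png",s["img"][:,:,::-1])
E
```

```text
clock: 3.0
tool_pos: [0.596, -0.1624, 0.1834]
eef_rot: [1.0, -0.005, 0.0, -0.0]
contact_force: [0.3, 1.7, 0.8]
opening: 0.25
finger_force: 20.0
```

View pics/w1.png

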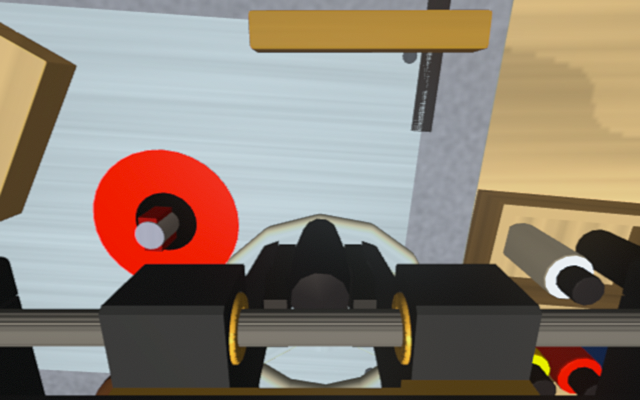

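The wrist view shows the handle held between the pads at (320,290), and the bit proud at (155,230). I'll try a first 120° and watch the force.

```bash
python3 -m pendant '[0,-0.03,-0.09,0,0,0,0, 0,-0.07,-0.18,0,0,0,0, 0,-0.14,-0.24,0,0,0,0, 0,-0.22,-0.29,0,0,0,0, 0,-0.31,-0.31,0,0,0,0, 0,-0.41,-0.32,0,0,0,0]'; python3 -m pendant '[0,0,0,0,0,0,0]'
```

```text
clock: 3.65
tool_pos: [0.5366, -0.109, 0.1833]
eef_rot: [1.0, -0.003, 0.002, -0.002]
contact_force: [1.9, 5.6, 0.5]
opening: 0.247
finger_force: 20.0
clock: 3.75
tool_pos: [0.5324, -0.1096, 0.1833]
eef_rot: [1.0, -0.003, -0.002, -0.002]
contact_force: [-3.0, 10.6, 5.1]
opening: 0.242
finger_force: 20.0
```

```bash
cat >> h.py <<'E'
def circ(a0,n,cmd,step=30,ax=(.5455,-.1645)):
    for i in range(1,n+1):
        a=np.radians(a0+step*i); print(np.round([(ax[0]+.055*np.cos(a)-cmd[0])/.15,-(ax[1]+.055*np.sin(a)-cmd[1])/.15],2),end=' ')
    print()
E
python3 -c "
from h import *;circ(103,12,(.534,-.1144))"
```

```text
[-0.17  0.07] [-0.27  0.23] [-0.28  0.42] [-0.19  0.58] [-0.03  0.68] [0.16 0.69] [0.33 0.6 ] [0.43 0.44] [0.43 0.25] [0.34 0.08] [ 0.18 -0.02] [-0.01 -0.02]
```

```bash
python3 -m pendant '[0,-0.17,0.07,0,0,0,0, 0,-0.27,0.23,0,0,0,0, 0,-0.28,0.42,0,0,0,0]'; python3 -c "
from h import *;circ(193,9,(.492,-.1774))"
```

```text
clock: 4.05
tool_pos: [0.4869, -0.1743, 0.1834]
eef_rot: [1.0, -0.003, -0.004, -0.001]
contact_force: [2.7, 2.2, -0.5]
opening: 0.246
finger_force: 20.0
[0.09 0.16] [0.25 0.26] [0.44 0.27] [0.61 0.18] [0.71 0.02] [ 0.71 -0.17] [ 0.62 -0.34] [ 0.46 -0.44] [ 0.27 -0.44]
```

```bash
python3 -m pendant '[0,0.09,0.16,0,0,0,0, 0,0.25,0.26,0,0,0,0, 0,0.44,0.27,0,0,0,0, 0,0.61,0.18,0,0,0,0, 0,0.71,0.02,0,0,0,0, 0,0.71,-0.17,0,0,0,0, 0,0.62,-0.34,0,0,0,0, 0,0.46,-0.44,0,0,0,0, 0,0.27,-0.44,0,0,0,0]'; python3 -c "
from plant import r;print(r.get_state()['contact_force'],r.get_state()['tool_pos'])"
```

```text
clock: 4.95
tool_pos: [0.534, -0.1091, 0.1832]
eef_rot: [1.0, -0.004, 0.002, -0.0]
contact_force: [4.0, -4.2, -4.5]
opening: 0.245
finger_force: 20.0
[ 4.01541285 -4.18310534 -4.47577566] [ 0.5340299  -0.1090779   0.18324556]
```

```bash
python3 -m pendant '[0,-0.17,0.08,0,0,0,0, 0,-0.26,0.24,0,0,0,0, 0,-0.27,0.43,0,0,0,0, 0,-0.18,0.6,0,0,0,0, 0,-0.02,0.7,0,0,0,0, 0,0.17,0.71,0,0,0,0, 0,0.34,0.62,0,0,0,0, 0,0.44,0.46,0,0,0,0]'; python3 - <<'E'
from h import *
from plant import r
s=r.snapshot("scene");np.savez("s2.npz",**s)
P=s["img"][150:220,240:360];cv2.imwrite("pics/s2.png",cv2.resize(P,None,fx=6,fy=6,interpolation=cv2.INTER_CUBIC)[:,:,::-1])
circ(343,5,(.5985,-.1804))
E
```

```text
clock: 5.75
tool_pos: [0.5946, -0.1804, 0.183]
eef_rot: [1.0, -0.006, -0.005, -0.001]
contact_force: [-19.4, 4.2, 19.0]
opening: 0.245
finger_force: 20.0
[ 0.   -0.19] [-0.09 -0.36] [-0.25 -0.46] [-0.44 -0.46] [-0.6  -0.37]
```

View pics/s2.png

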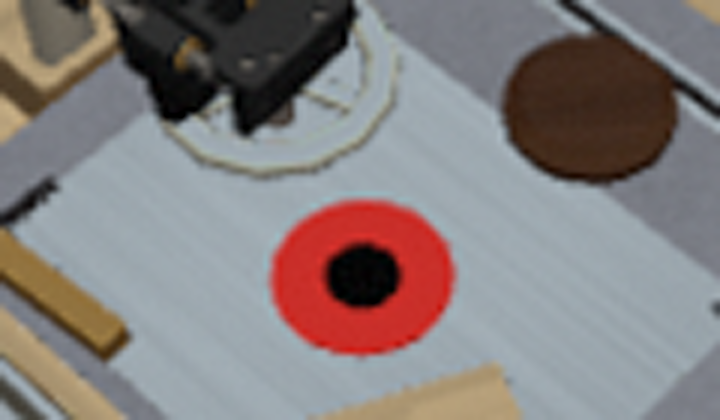

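The bit is no longer visible in the hole at crop (363,275). I'll continue gently toward the stop for margin.

```bash
python3 -m pendant '[0,-0.02,-0.1,0,0,0,0, 0,-0.02,-0.19,0,0,0,0, 0,-0.05,-0.28,0,0,0,0]'; python3 -m pendant '[0,0,0,0,0,0,0]'
```

```text
clock: 6.1
tool_pos: [0.5912, -0.1394, 0.1831]
eef_rot: [1.0, -0.006, 0.0, 0.001]
contact_force: [-0.8, -2.8, 1.8]
opening: 0.244
finger_force: 20.0
clock: 6.2
tool_pos: [0.5896, -0.1365, 0.1831]
eef_rot: [1.0, -0.004, -0.002, -0.001]
contact_force: [-2.7, 1.1, 1.4]
opening: 0.244
finger_force: 20.0
```

```bash
python3 -m pendant '[0,-0.06,-0.08,0,0,0,0, 0,-0.14,-0.14,0,0,0,0, 0,-0.22,-0.17,0,0,0,0, 0,-0.31,-0.18,0,0,0,0]'; python3 -m pendant '[0,0,0,0,0,0,0]'
```

```text
clock: 6.6
tool_pos: [0.5462, -0.1089, 0.1831]
eef_rot: [1.0, -0.004, 0.001, -0.001]
contact_force: [3.1, 1.6, -2.3]
opening: 0.246
finger_force: 20.0
clock: 6.7
tool_pos: [0.5433, -0.1088, 0.1831]
eef_rot: [1.0, -0.004, -0.001, -0.002]
contact_force: [-1.2, 5.4, 1.0]
opening: 0.246
finger_force: 20.0
```

Wheel is about 14 rad on from its start, with no stop felt. Release, rise, and check the joints for yaw room.

```bash
python3 -m pendant '[0.65,0,0,0,0,0,0, 0.65,0,0,0,0,0,0, 0.65,0,0,0,0,0,0, 0.65,0,0,0,0,0,0, 0.65,0,0,-0.3,0,0,0, 0.65,0,0,-0.6,0,0,0]' 35; python3 - <<'E'
from h import *
from plant import r
s=r.get_state();print(np.round(s['q'],2))
t=r.snapshot("top");np.savez("t3.npz",**t)
rows((.6698,.1712,.26,np.radians(-84)),(.648,.0115,.2,np.radians(-30.4)))
E
```

```text
clock: 7.3
tool_pos: [0.5443, -0.1115, 0.2732]
eef_rot: [1.0, -0.005, -0.002, -0.0]
contact_force: [0.4, -0.1, 0.7]
opening: 0.648
finger_force: 0.0
[ 0.17  0.55 -0.09  1.74  0.06  0.86 -1.52]
[ 0.783 -1.898  0.148] [-0.004 -0.007  0.926]
[ 0.645 -0.833  0.548] [-0.001 -0.007  0.331]
```

```bash
python3 -m pendant '[0.65,0.78,-1,0,0,0,-0.95, 0.65,0.78,-1,0,0,0,-0.95, 0.65,0.78,-1,0,0,0,-0.95, 0.65,0.78,-1,0,0,0,-0.95, 0.65,0.78,-1,0,0,0,-0.95, 0.65,0.78,-1,0,0,0,-0.95, 0.65,0.78,-1,0,0,0,-0.95, 0.65,0.78,-1,0,0,0,-0.95, 0.65,0.78,-1,0,0,0,-0.95, 0.65,0.78,-1,0,0,0,-0.95]'; python3 - <<'E'
from h import *
rows((.6698,.1712,.19,np.radians(96)),(.6698,.1712,.1235,np.radians(96)))
E
```

```text
clock: 8.35
tool_pos: [0.6638, 0.037, 0.2728]
eef_rot: [0.736, 0.677, -0.0, 0.0]
contact_force: [-0.2, 0.4, -0.2]
opening: 0.651
finger_force: 0.0
[ 0.895 -0.034  0.552] [-0.    0.   -0.12]
[ 0.895 -0.034  0.995] [-0.    0.   -0.12]
```

```bash
python3 -m pendant '[0.65,0.895,-0.034,0.3,0,0,-0.12, 0.65,0.895,-0.034,0.4,0,0,-0.12, 0.65,0.895,-0.034,0.5,0,0,-0.12, 0.65,0.895,-0.034,0.55,0,0,-0.12, 0.65,0.895,-0.034,0.55,0,0,-0.12]'; python3 - <<'E'
from h import *
rows((.6698,.1712,.1235,np.radians(96)))
E
```

```text
clock: 8.85
tool_pos: [0.6689, 0.1724, 0.188]
eef_rot: [0.67, 0.742, -0.002, -0.001]
contact_force: [-0.1, -0.4, -0.4]
opening: 0.649
finger_force: 0.0
[-0.008  0.007  0.43 ] [-0.003  0.001 -0.002]
```

```bash
python3 -m pendant '[0.65,-0.008,0.007,0.2,0,0,0, 0.65,-0.008,0.007,0.41,0,0,0, 0.65,-0.008,0.007,0.42,0,0,0, 0,-0.008,0.007,0.42,0,0,0, 0,-0.008,0.007,0.42,0,0,0, 0,-0.008,0.007,0.42,0,0,0, 0,-0.008,0.007,0.42,0,0,0, 0,-0.008,0.007,0.42,0,0,0, 0,-0.008,0.007,0.42,0,0,0]' 35;  python3 -m pendant '[0,0,0,-0.3,0,0,0, 0,0,0,-0.6,0,0,0]'; python3 - <<'E'
from h import *
rows((.535,.39,.21,np.radians(90)),(.535,.39,.07,np.radians(90)))
E
```

```text
clock: 9.75
tool_pos: [0.6726, 0.1708, 0.1295]
eef_rot: [0.671, 0.741, 0.001, 0.001]
contact_force: [-1.8, -1.9, 6.1]
opening: 0.337
finger_force: 35.0
clock: 9.95
tool_pos: [0.6707, 0.1702, 0.2176]
eef_rot: [0.671, 0.742, -0.001, -0.001]
contact_force: [1.0, 0.2, -0.4]
opening: 0.334
finger_force: 35.0
[ 1.549 -0.754  0.052] [-0.002  0.001  0.064]
[ 1.55  -0.75   0.985] [-0.002  0.001  0.064]
```

```bash
python3 -m pendant '[0,1,-0.45,0,0,0,0.06, 0,1,-0.45,0,0,0,0.06, 0,1,-0.45,0,0,0,0.06, 0,1,-0.45,0,0,0,0.06]';  python3 - <<'E'
from h import *
rows((.535,.39,.21,np.radians(90)),(.535,.39,.07,np.radians(90)))
E
```

```text
clock: 10.35
tool_pos: [0.5845, 0.3211, 0.2187]
eef_rot: [0.702, 0.713, 0.001, -0.003]
contact_force: [-0.5, 0.6, -1.1]
opening: 0.341
finger_force: 35.0
[ 0.464 -0.322  0.061] [-0.002 -0.004  0.01 ]
[ 0.459 -0.32   0.995] [-0.002 -0.004  0.01 ]
```

```bash
python3 -m pendant '[0,0.46,-0.32,0,0,0,0, 0,0.46,-0.32,0,0,0,0, 0,0.46,-0.32,0.33,0,0,0, 0,0.46,-0.32,0.66,0,0,0, 0,0.46,-0.32,0.96,0,0,0, 0,0.46,-0.32,0.96,0,0,0, 0.6,0.46,-0.32,0.96,0,0,0, 0.6,0.46,-0.32,0.96,0,0,0, 0.6,0.46,-0.32,0.96,0,0,0, 0.6,0.46,-0.32,0.6,0,0,0, 0.6,0.46,-0.32,0.3,0,0,0, 0.6,0.46,-0.32,0,0,0,0]';  python3 - <<'E'
from h import *
from plant import r
s=r.snapshot("wrist");cv2.imwrite("pics/w2.png",s["img"][:,:,::-1])
rows((.648,.0115,.2,np.radians(149.6)))
E
```

```text
clock: 11.55
tool_pos: [0.5418, 0.3825, 0.2221]
eef_rot: [0.705, 0.709, 0.002, 0.0]
contact_force: [0.2, 0.7, -0.0]
opening: 0.599
finger_force: 0.0
[-2.501  0.674  0.182] [ 0.011 -0.003 -0.659]
```

View pics/w2.png

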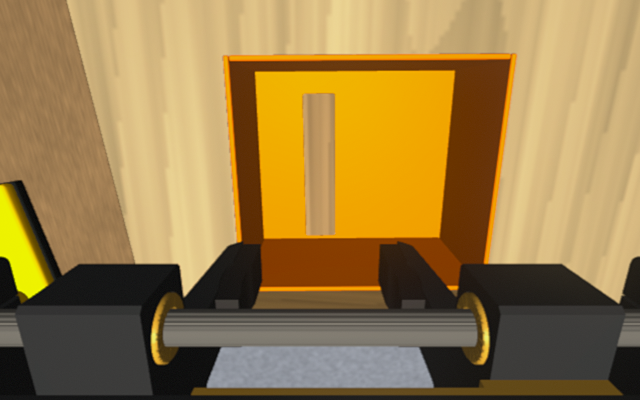

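The wrist view shows the strip flat in the bin at (318,165). Next, the block.

```bash
python3 -m pendant '[0.95,-1,-0.3,0,0,0,-0.74, 0.95,-1,-0.3,0,0,0,-0.74, 0.95,-1,-0.3,0,0,0,-0.74, 0.95,-1,-0.3,0,0,0,-0.74, 0.95,-1,-0.3,0,0,0,-0.74, 0.95,-1,-0.3,0,0,0,-0.74, 0.95,-1,-0.3,0,0,0,-0.74, 0.95,-1,-0.3,0,0,0,-0.74]';  python3 - <<'E'
from h import *
rows((.4945,.156,.19,np.radians(157)),(.4945,.156,.13,np.radians(157)))
E
```

```text
clock: 12.4
tool_pos: [0.4979, 0.2317, 0.2194]
eef_rot: [0.198, 0.98, 0.001, 0.002]
contact_force: [0.9, 0.7, 0.9]
opening: 0.95
finger_force: 0.0
[-0.174 -0.474  0.196] [0.001 0.002 0.002]
[-0.173 -0.475  0.596] [0.001 0.002 0.002]
```

```bash
python3 -m pendant '[0.95,-0.174,-0.475,0,0,0,0, 0.95,-0.174,-0.475,0.1,0,0,0, 0.95,-0.174,-0.475,0.2,0,0,0, 0.95,-0.174,-0.475,0.4,0,0,0, 0.95,-0.174,-0.475,0.59,0,0,0, 0,-0.174,-0.475,0.59,0,0,0, 0,-0.174,-0.475,0.59,0,0,0, 0,-0.174,-0.475,0.59,0,0,0, 0,-0.174,-0.475,0.59,0,0,0, 0,-0.174,-0.475,0.59,0,0,0, 0,-0.174,-0.475,0.59,0,0,0, 0,-0.174,-0.475,0.59,0,0,0]';  python3 -m pendant '[0,0,0,-0.3,0,0,0, 0,0,0,-0.6,0,0,0]'; python3 - <<'E'
from h import *
rows((.61,.39,.22,np.radians(157)),(.61,.39,.1,np.radians(157)))
E
```

```text
clock: 13.6
tool_pos: [0.4943, 0.1569, 0.1307]
eef_rot: [0.2, 0.98, 0.001, 0.001]
contact_force: [-0.1, 0.5, 8.6]
opening: 0.558
finger_force: 35.0
clock: 13.8
tool_pos: [0.492, 0.1552, 0.2197]
eef_rot: [0.2, 0.98, -0.001, -0.002]
contact_force: [2.3, -0.0, -0.8]
opening: 0.559
finger_force: 35.0
[-0.111  1.748 -0.007] [-0.002 -0.002 -0.001]
[-0.113  1.75   0.793] [-0.002 -0.002 -0.001]
```

```bash
python3 -m pendant '[0,-0.05,1,0,0,0,0, 0,-0.05,1,0,0,0,0, 0,-0.05,1,0,0,0,0, 0,-0.05,1,0,0,0,0]';  python3 - <<'E'
from h import *
rows((.612,.39,.22,np.radians(157)),(.612,.39,.07,np.radians(157)))
E
```

```text
clock: 14.2
tool_pos: [0.5592, 0.2987, 0.22]
eef_rot: [0.198, 0.98, 0.004, -0.0]
contact_force: [-1.0, 0.0, -0.6]
opening: 0.562
finger_force: 35.0
[-0.089  0.698  0.005] [ 0.005 -0.001  0.002]
[-0.091  0.689  1.005] [ 0.005 -0.001  0.002]
```

```bash
python3 -m pendant '[0,-0.09,0.69,0,0,0,0, 0,-0.09,0.69,0,0,0,0, 0,-0.09,0.69,0,0,0,0, 0,-0.09,0.69,0.33,0,0,0, 0,-0.09,0.69,0.66,0,0,0, 0,-0.09,0.69,0.98,0,0,0, 0,-0.09,0.69,0.98,0,0,0, 0.75,-0.09,0.69,0.98,0,0,0, 0.75,-0.09,0.69,0.98,0,0,0, 0.75,-0.09,0.69,0.98,0,0,0, 0.75,-0.09,0.69,0.6,0,0,0, 0.75,-0.09,0.69,0.2,0,0,0]'; python3 -m pendant '[0.75,0,0,-0.2,0,0,0]'; python3 - <<'E'
from h import *
rows((.648,.0115,.22,np.radians(149.6)))
E
```

```text
clock: 15.4
tool_pos: [0.6116, 0.3806, 0.1743]
eef_rot: [0.2, 0.98, -0.0, -0.0]
contact_force: [1.3, 1.4, 1.0]
opening: 0.753
finger_force: 0.0
clock: 15.5
tool_pos: [0.6131, 0.3829, 0.2092]
eef_rot: [0.2, 0.98, 0.004, 0.002]
contact_force: [1.0, 0.5, 0.5]
opening: 0.754
finger_force: 0.0
[-1.186 -2.185 -0.086] [0.005 0.002 0.081]
```

```bash
python3 -m pendant '[0.75,-0.6,-1,-0.08,0,0,0.08, 0.75,-0.6,-1,-0.08,0,0,0.08, 0.75,-0.6,-1,-0.08,0,0,0.08, 0.75,-0.6,-1,-0.08,0,0,0.08]';python3 -m pendant '[0.75,-0.45,-1,0,0,0,0, 0.75,-0.45,-1,0,0,0,0, 0.75,-0.45,-1,0,0,0,0, 0.75,-0.45,-1,0,0,0,0]'; python3 - <<'E'
from h import *
rows((.648,.0115,.18,np.radians(149.6)),(.648,.0115,.124,np.radians(149.6)))
E
```

```text
clock: 15.9
tool_pos: [0.6381, 0.2016, 0.2168]
eef_rot: [0.264, 0.965, -0.001, 0.003]
contact_force: [-0.7, 0.4, -0.3]
opening: 0.752
finger_force: 0.0
clock: 16.3
tool_pos: [0.6189, 0.036, 0.2157]
eef_rot: [0.265, 0.964, -0.003, 0.002]
contact_force: [0.8, -0.4, -0.2]
opening: 0.75
finger_force: 0.0
[-0.249 -0.04   0.24 ] [-0.003  0.003 -0.004]
[-0.247 -0.039  0.613] [-0.003  0.003 -0.004]
```

```bash
python3 -m pendant '[0.75,-0.25,-0.04,0,0,0,0, 0.75,-0.25,-0.04,0.1,0,0,0, 0.75,-0.25,-0.04,0.2,0,0,0, 0.75,-0.25,-0.04,0.4,0,0,0, 0.75,-0.25,-0.04,0.6,0,0,0, 0,-0.25,-0.04,0.61,0,0,0, 0,-0.25,-0.04,0.61,0,0,0, 0,-0.25,-0.04,0.61,0,0,0, 0,-0.25,-0.04,0.61,0,0,0, 0,-0.25,-0.04,0.61,0,0,0, 0,-0.25,-0.04,0.61,0,0,0, 0,-0.25,-0.04,0.61,0,0,0]';  python3 -m pendant '[0,0,0,-0.3,0,0,0, 0,0,0,-0.6,0,0,0]'; python3 - <<'E'
from h import *
rows((.575,.39,.22,np.radians(149.6)))
E
```

```text
clock: 17.5
tool_pos: [0.6477, 0.0202, 0.1232]
eef_rot: [0.261, 0.965, 0.0, 0.0]
contact_force: [-1.8, -0.5, 3.3]
opening: 0.382
finger_force: 34.8
clock: 17.7
tool_pos: [0.6469, 0.0193, 0.2123]
eef_rot: [0.261, 0.965, -0.001, -0.002]
contact_force: [0.7, 1.5, -0.9]
opening: 0.384
finger_force: 34.8
[ 1.66   1.892 -0.051] [-0.001 -0.002  0.001]
```

```bash
python3 -m pendant '[0,0.85,0.9,0,0,0,0, 0,0.85,0.9,0,0,0,0, 0,0.85,0.9,0,0,0,0, 0,0.85,0.9,0,0,0,0]'; python3 -m pendant '[0,0.82,0.85,0,0,0,0, 0,0.82,0.85,0,0,0,0, 0,0.82,0.85,0,0,0,0, 0,0.82,0.85,0,0,0,0]'; python3 - <<'E'
from h import *
from plant import r
s=r.snapshot("wrist");cv2.imwrite("pics/w3.png",s["img"][:,:,::-1])
rows((.56,.378,.1,np.radians(149.6)))
E
```

```text
clock: 18.1
tool_pos: [0.6043, 0.2048, 0.2131]
eef_rot: [0.26, 0.966, 0.001, -0.0]
contact_force: [0.6, -0.2, -0.5]
opening: 0.386
finger_force: 34.8
clock: 18.5
tool_pos: [0.5609, 0.3785, 0.213]
eef_rot: [0.259, 0.966, 0.002, -0.001]
contact_force: [-0.8, 0.6, -0.8]
opening: 0.379
finger_force: 34.8
[-0.028 -0.028  0.754] [ 0.004 -0.004  0.008]
```

View pics/w3.png

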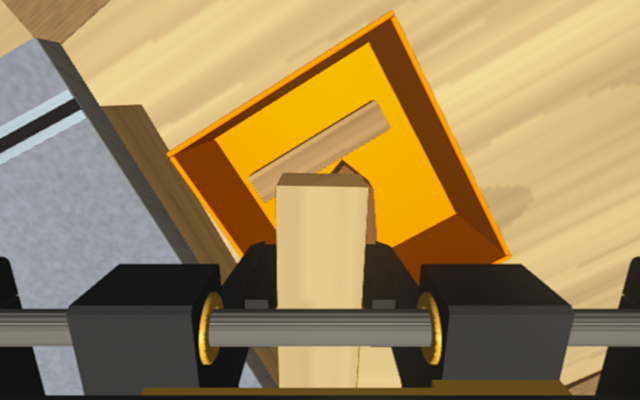

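The wrist view shows the corner held at (320,280) over the bin, with the strip (320,150) and block inside. I'll lower and release.

```bash
python3 -m pendant '[0,-0.02,-0.02,0.3,0,0,0, 0,-0.02,-0.02,0.6,0,0,0, 0,-0.02,-0.02,0.85,0,0,0, 0,-0.02,-0.02,0.85,0,0,0, 0.65,-0.02,-0.02,0.85,0,0,0, 0.65,-0.02,-0.02,0.85,0,0,0, 0.65,-0.02,-0.02,0.85,0,0,0, 0.65,-0.02,-0.02,0.85,0,0,0, 0.65,-0.02,-0.02,0.5,0,0,0, 0.65,-0.02,-0.02,0.2,0,0,0, 0.65,-0.02,-0.02,-0.3,0,0,0]'; python3 -m pendant '[0.65,0.9,0,-0.3,0,0,0, 0.65,0.9,0,-0.5,0,0,0, 0.65,0.9,0.9,-0.5,0,0,0, 0.65,0.9,0.9,-0.5,0,0,0, 0.65,0.9,0.9,-0.5,0,0,0, 0.65,0.9,0.9,-0.5,0,0,0]'; python3 - <<'E'
from h import *
from plant import r
t=r.snapshot("top");s=r.snapshot("scene")
a=cv2.resize(t["img"][95:285,135:425],None,fx=2.5,fy=2.5);b=cv2.resize(s["img"][100:360,190:510],(0,0),fx=.45*2.5/1.3,fy=.45*2.5/1.3)
cv2.imwrite("pics/f.png",a[:,:,::-1]);cv2.imwrite("pics/fs.png",cv2.resize(s["img"][100:360,190:510],None,fx=2.2,fy=2.2)[:,:,::-1])
for n,lo,hi,box,z in(("base",(5,120,30),(20,220,110),(320,220,360,260),.139),("bar",(15,140,110),(30,220,255),(365,135,418,150),.138)):
    C=big(mask(t,lo,hi,box));P=np.array([onz(t,p[0],z)[:2] for p in C],np.float32);print(n,cv2.minAreaRect(P))
E
```

```text
clock: 19.65
tool_pos: [0.5647, 0.3687, 0.235]
eef_rot: [0.261, 0.965, 0.0, 0.0]
contact_force: [1.3, 1.5, -0.7]
opening: 0.648
finger_force: 0.0
clock: 20.25
tool_pos: [0.5139, 0.5606, 0.3093]
eef_rot: [0.259, 0.966, 0.004, -0.001]
contact_force: [-0.9, 0.3, 0.1]
opening: 0.652
finger_force: 0.0
base ((0.44475215673446655, -0.04220399260520935), (0.08247248083353043, 0.08280756324529648), 43.57948684692383)
bar ((0.6976578235626221, -0.18903298676013947), (0.11485596001148224, 0.016345366835594177), 88.608642578125)
```

View pics/f.png

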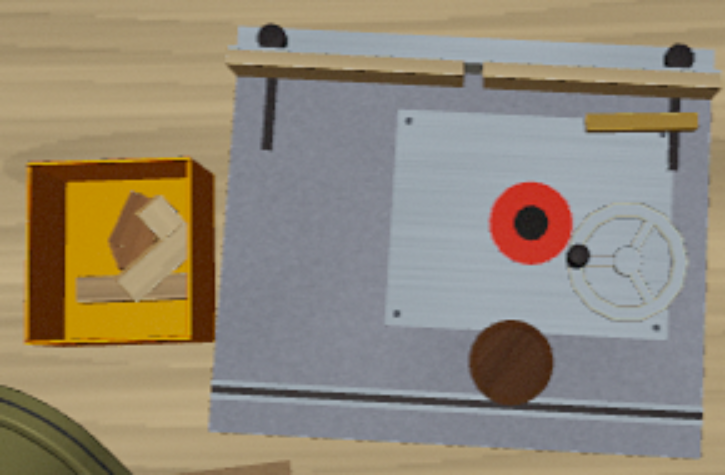

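View pics/fs.png

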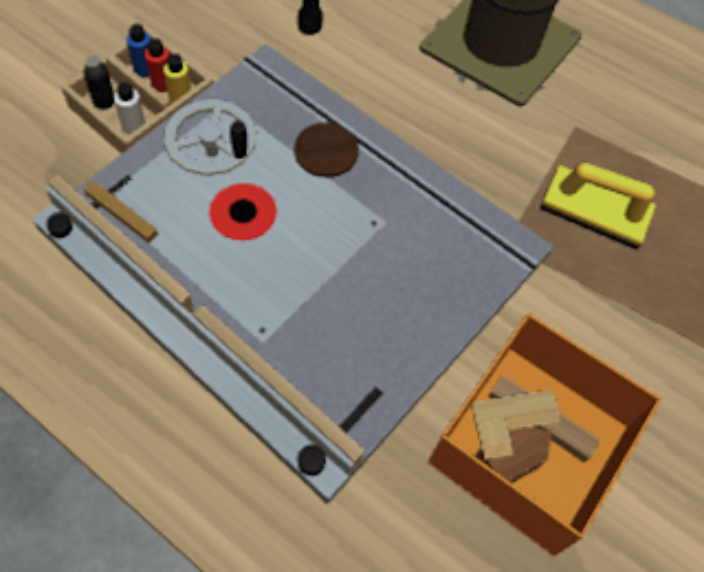

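The final views show all three offcuts low inside the upright bin (top crop around (140,250)) and the bit gone from the hole (530,223). The base and bar measure unmoved, the caddy looks undisturbed, and the arm is clear.

```bash
python3 -m pendant '[0.65,0,0,0,0,0,0, 0.65,0,0,0,0,0,0, 0.65,0,0,0,0,0,0]'; python3 -c "
from plant import r;print(r.finish_job())"
```

```text
clock: 20.65
tool_pos: [0.5172, 0.5518, 0.308]
eef_rot: [0.262, 0.965, -0.0, 0.0]
contact_force: [0.1, -0.1, 0.6]
opening: 0.648
finger_force: 0.0
the job is handed in; nothing more can be done
None
```

I wound the bit below the table top and then put all three offcuts in the upright scrap bin; the base and bar measured unmoved, the caddy looked undisturbed, and I handed the job in at about 20.7 s, with no verdict returned.

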